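# Set the ratchet and nip a note block in the padding press

## Task

The glued note block lies in the small padding press, but the press's ratchet is set to release. Flip the pawl lever on the ratchet head over to the pressing side, then work the handle to and fro until the pressure plate bears firmly on the block, with about 60 N; never crush the block with more than 100 N. Then let go and leave the block and the things around where they are.

Things in the scene. Friction and masses are not known exactly. Their poses are not given: they have to be found in the camera images.
- press: The padding press, fixed: white base plate 150 x 150 mm, 16 mm thick with its feet, two steel columns, and a white crossbar along y (152 mm long, top 102 mm above the desk) under a black ratchet head. Origin on the desk under the vertical screw axis; x points from the robot's side to the far side, y left, z up
- hub (a point): Point on the vertical screw axis at the top face of the black round ratchet head (72 mm across), 134 mm above the desk. The head and its handle turn about this axis
- knob (a point): Centre (half-way up) of the upright round black knob at the end of the ratchet handle: 22 mm across, 48 mm tall, from 132 to 180 mm above the desk, 135 mm from the screw axis. It does not turn on its stem. The flat steel arm below it has its top 127 mm above the desk. The handle points roughly towards the robot
- handle (a joint): Angle of the handle about the screw axis (rad): 0 along the press's -x, growing clockwise seen from above, stops at -0.8 and +0.8. It stays where it is left. In the slipping direction it moves easily (clicks up to 6 N at the knob); 16 teeth, so up to 0.4 rad of a driving stroke may pass before it takes hold
- lever_tab (a point): Centre of the upright steel thumb tab at the free end of the pawl lever: 12 mm long along the lever, 6 mm thick, from 136 to 158 mm above the desk. The lever, a flat strip (top 140 mm above the desk), lies on top of the handle, turns with it, is pivoted 40 mm from the screw axis towards the knob, and reaches 44 mm back over the head: the tab stands near the axis
- pawl_lever (a joint): Pawl lever relative to the handle (rad). -0.3 releasing: tab to the left, seen along the handle from knob to head; the handle's anticlockwise strokes raise the plate. +0.3 pressing: tab to the right; clockwise strokes (from above) lower it, back strokes slip. Tab travel 26 mm, push 3 to 9 N, snaps over past the middle; reads 0.15 to 0.3 as a tooth lets it
- pressure_plate: Aluminium plate 86 x 86 x 8 mm under the screw, which holds by friction when let go; origin: centre of its underside. Sinks 10 mm per rad of screw turn; sprung: once on the block, about 28 N more per 0.1 rad. Pull at the knob, square to the handle: 8 N drag while the screw turns (5.5 N read standing after a push), plus 1 N per 13.5 N of pressing: at 60 N 12.5 N moving, 10 N standing
- note_block: Block of sticky notes 77 x 77 x 20 mm lying loose on the base plate (its underside 16 mm above the desk) under the pressure plate; origin at the centre of its underside
- eraser: Small eraser 46 x 23 x 13 mm, bystander on the desk; origin at the centre of its underside
- tape_roll: Roll of tape, 103 mm across and 24 mm tall, bystander lying on the desk; origin at the centre of its underside
- mini_speaker: Dark mini speaker 67 x 66 x 82 mm, bystander standing on the desk behind the press; origin at the centre of its underside

How it is judged:
On the way, in this order (a step that is already met when the one before it is completed fails the run):
1. the pawl lever is flipped over to the pressing side (value of joint pawl_lever above 0.1 rad), for 0.2 s.
2. the plate has been wound down onto the note block (contact force between pressure_plate and note_block above 5 N), for 0.1 s.
At the end, for the whole second after the job is handed in: The pressure plate bears on the note block with 35 to 90 N, the pawl lever is on the pressing side, and the block lies within 10 mm of where it was (contact force between pressure_plate and note_block between 35 and 90 N and value of joint pawl_lever above 0.1 rad and distance of note_block from where it was at the start of the episode below 0.01 m); the robot touches nothing.
It fails at once if the note block is crushed with more than 100 N (contact force between pressure_plate and note_block above 100 N).
It fails at once if the eraser, tape roll or speaker is shifted by more than 30 mm (distance of any of eraser, tape_roll, mini_speaker from where it was at the start of the episode above 0.03 m).
It also fails if it takes over 72 s, if anything falls off the work surface, if the arm or the gripper's body presses on something with over 40 N, if the wrist force passes 120 N, or if a joint passes its speed limit or range.

## Robot

A 6-joint arm with a two-finger parallel gripper is mounted at the origin on a cart in front of the work surface, level with it; the furniture and walls round the work are solid. World frame = base frame: x ahead of the robot, y to its left, z up, the work surface at z = 0. Lengths are in m, angles in rad, forces in N, time in s.
With the tool pointing down it reaches from about 0.35 to 0.975 m from the base axis. Payload 4.9 kg.
Tool frame: the origin (TCP) lies on the front face of the gripper's body, between the roots of the fingers; the fingertips stand ctrl.finger_overhang ahead of it and the grasp point (between the pads) lies 54 mm ahead of it (ctrl.finger_overhang is the distance from the TCP to the fingertips, in m); z points along the fingers, y is the line along which they close (so a half turn about z gives the same grasp; the last joint's range is limited). The gripper opens to 85 mm and grips with 20 to 120 N. Pads are 22 mm wide; open, the fingers measure 114 mm over their backs; the gripper's body (76 mm by 85 mm) begins 54 mm behind the grasp point. The pads swing forward as they close: fully open they stand 13 mm farther back than shut.
Start: joints at [1.202, 0.053, 1.613, -0, 1.476, -0.119], TCP at [0.154, 0.606, 0.304] pointing down, gripper open.
Joint ranges: [-3.01, 3.01], [-1.01, 2.22], [0.06, 2.58], [-1.02, 4.17], [0.09, 2.62], [-3.14, 3.14]. Speed limits (rad/s): [2.57, 2.57, 3.14, 3.14, 3.14, 3.14].

## Interface

Orientations are given as a rotation vector (axis times angle).
In Python, from station import ctrl, vision gives the robot as it stands. The module is installed in compiled form; this text tells all that it offers.
- The arm moves only by the tool drive_tool, never from a script. Its argument "rows" is a list of rows, each a list of 2 entries, a list of its own where there are three numbers: the shift along the tool's x, y, z in m, then the turn about the tool's z in rad. A call has 1 to 10 rows; each row shifts and turns the commanded pose from where the row before left it, along the tool's axes as they then stand; what a row does not reach is not made up. A row lasts 1/10 s, in which the tool goes at most 50 mm and 8.59 degrees, less where a joint would pass 70% of its speed; a pose out of reach is approached as far as the arm can. A call with a gripper value outside its range is refused whole. "jaw" is the closure, from 0 (fully open) to 1 (shut), set as the call begins (left out, the last holds). The fingers move at their own pace and stop on an object; "grip_force" is the grip in N (left out, the last holds). Time passes only in rows, so rows that do not move let the fingers close. It gives the time, the measured TCP pose, the force, the opening and the grip force at its end, in the units of the state.
- ctrl.get_obs(): the state, without advancing time (a new reading comes with each control period).
- vision.get_image(name): name is "side" or "top" or "wrist"; returns a dict with "image" (480x640x3 uint8, blue, green, red), "vertical_fov" (degrees; the focal length in pixels is half the picture's height over the tangent of half this angle, whatever the lens; pixels are square), "cx", "cy" (the principal point, pixels), "R" (3x3) and "t" (3): a world point X has camera coordinates R X + t. Camera axes: x right, y down, z forward; pixel columns grow to the right and rows downward; lengths in m; the calibration is good to about 2 mm. The wrist camera is an equidistant fisheye: a pixel r from the principal point sees the ray r / f radians off the axis. A picture is of the moment at which its call begins. There is no depth.
- ctrl.finish_job(): hands the job in; it is judged then, once.
The state is a dict: "t": time; "q": joint angles; "dq": joint speeds; "effort": joint torques, N m; "tool_pos": TCP position; "tool_rot": TCP orientation; "contact_force": force on the tool from outside, world axes, zero at the start; "wrist_torque": the same for the moment, N m; "opening": finger opening in m; "grip_force": force on a finger pad.
Only numpy, scipy, OpenCV 4.12 (cv2) and the standard library are available. Lean on these libraries where they do the work, as an engineer would, in place of code of your own. Each camera call takes 0.05 s, during which the arm holds its last target. There are 200 camera calls.

## Working session

There is one attempt and no reset: what is moved stays moved. The work goes in short steps, Python scripts to look and compute and a tool call to move; the robot and the scene stay as the last step left them, time stands still between calls to the robot, and variables do not carry over. Pictures are saved under pics/ and viewed, at most 10 in all, crops included, and the job is handed in when it is done.

Besides the shell and the picture viewer there is one more tool, called after "Call:" as name([rows], argument=value, ...), one row to a line, values as JSON. drive_tool: Moves the arm, as the interface text tells. Its arguments: {"type":"object","properties":{"rows":{"type":"array","items":{"type":"array"}},"jaw":{"type":"number"},"grip_force":{"type":"number"}},"required":["rows"]}

```bash
mkdir -p pics
cat > h.py <<'E'
import numpy as np, cv2
from scipy.spatial.transform import Rotation as Ro
from station import ctrl, vision
def ray(im,u,v):
    f=240/np.tan(np.radians(im['vertical_fov'])/2)
    d=np.array([(u-im['cx'])/f,(v-im['cy'])/f,1.]); R=np.array(im['R'])
    return -R.T@np.array(im['t']), R.T@d
def atz(im,u,v,z):
    c,d=ray(im,u,v); return c+d*(z-c[2])/d[2]
def proj(im,X):
    f=240/np.tan(np.radians(im['vertical_fov'])/2)
    p=np.array(im['R'])@X+np.array(im['t']); return p[:2]/p[2]*f+[im['cx'],im['cy']]
E
python3 - <<'E'
from h import *
import pickle
for n in('top','side'):
    im=vision.get_image(n); cv2.imwrite(f'pics/{n}0.png',im['image']); pickle.dump(im,open(n+'.pkl','wb'))
    print(n,im['vertical_fov'],im['cx'],im['cy'],np.round(-np.array(im['R']).T@im['t'],3))
o=ctrl.get_obs(); print(o, ctrl.finger_overhang, Ro.from_rotvec(o['tool_rot']).as_matrix().round(3))
E
```

```text
top 46.15912151289047 316.4664397645955 237.1689379703566 [0.43  0.023 1.098]
side 54.64316176231729 314.71843609240045 240.96900917492997 [0.412 0.766 0.662]
{'t': 0.1, 'q': array([ 1.20201217e+00,  5.32774209e-02,  1.61419408e+00, -1.27659255e-05,
        1.47600162e+00, -1.18987939e-01]), 'dq': array([ 0.00034098, -0.00237394, -0.00149944,  0.00165116,  0.00256749,
       -0.00043769]), 'effort': array([ 1.57146414e-04, -3.94903386e+01, -3.71362674e+01, -1.70073631e-04,
        3.89346256e-03,  6.90460382e-06]), 'tool_pos': array([0.15433751, 0.6051854 , 0.30277182]), 'tool_rot': array([-3.91302530e-01, -3.11668142e+00,  2.87084222e-03]), 'contact_force': array([ 0.97487596,  0.3205317 , -0.59708058]), 'wrist_torque': array([-0.01996905, -0.048661  , -0.04503994]), 'grip_force': 0.0, 'opening': 0.08535072891072928} 0.0726 [[-0.969  0.247 -0.001]
 [ 0.247  0.969 -0.002]
 [ 0.    -0.002 -1.   ]]
```

View pics/top0.png

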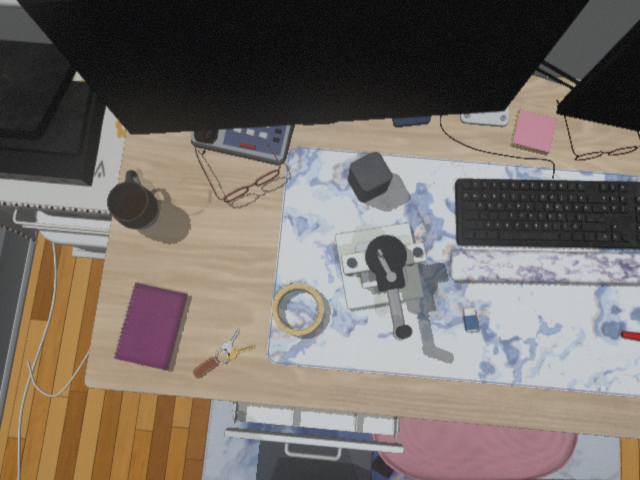

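View pics/side0.png

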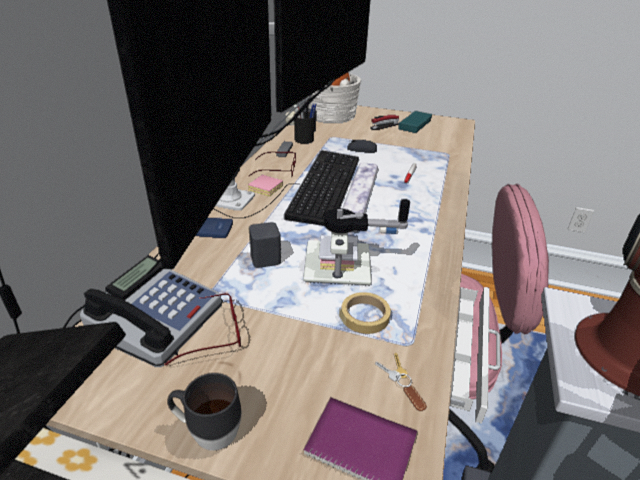

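The top view shows the head at about (386,255), the knob at about (403,331), and the lever on the head near (385,265). I'll zoom in there.

Run:
```python
from h import *
import pickle
im=pickle.load(open('top.pkl','rb'))
c=im['image'][210:350,320:460]; c=cv2.convertScaleAbs(cv2.resize(c,(560,560),interpolation=cv2.INTER_CUBIC),alpha=1.6,beta=20)
cv2.imwrite('pics/topc.png',c)
for n,u,v,z in(('hub',386,253,.134),('knob',403,331,.18),('eraser',471,319,.013),('tape',299,309,.024),('spk',370,177,.082)): print(n,atz(im,u,v,z).round(3))
```

```text
hub [ 0.613 -0.081  0.134]
knob [ 0.48  -0.112  0.18 ]
eraser [ 0.523 -0.264  0.013]
tape [0.512 0.064 0.024]
spk [ 0.766 -0.048  0.082]
```

View pics/topc.png

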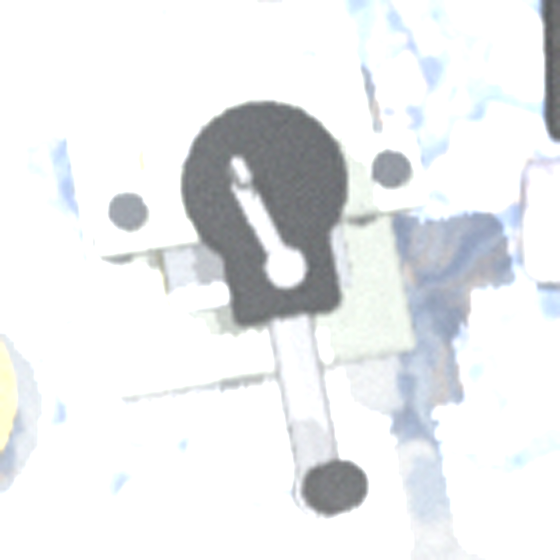

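The crop shows the hub at about (386.2,255.7), the knob top at (404.2,331.8), the tab at about (380,253), the pivot at (391.2,276.8), and the columns at (352,262.8) and (418,252.2). The tab stands on the left, so the ratchet is set to release.

Run:
```python
from h import *
import pickle
im=pickle.load(open('top.pkl','rb'))
for n,u,v,z in(('hub',386.2,255.7,.134),('knob',404.2,331.8,.18),('tab',379.8,252.5,.15),('piv',391.2,276.8,.14),('cl',352,262.8,.105),('cr',418,252.2,.105)): print(n,atz(im,u,v,z).round(4))
```

```text
hub [ 0.6085 -0.082   0.134 ]
knob [ 0.4786 -0.1139  0.18  ]
tab [ 0.6101 -0.069   0.15  ]
piv [ 0.5715 -0.0923  0.14  ]
cl [ 0.5955 -0.0252  0.105 ]
cr [ 0.6253 -0.1415  0.105 ]
```

Call:
drive_tool([
  [[-0.0294, -0.0252, 0], 0],
  [[-0.0294, -0.0252, 0], 0],
  [[-0.0294, -0.0252, 0], 0],
  [[-0.0294, -0.0252, 0], 0],
  [[-0.0294, -0.0252, 0], 0],
  [[-0.0294, -0.0252, 0], 0],
  [[-0.0294, -0.0252, 0], 0],
  [[-0.0294, -0.0252, 0], 0],
  [[-0.0294, -0.0252, 0], 0],
  [[-0.0294, -0.0252, 0], 0],
], jaw=1)

```text
t: 1.1
tool_pos: [0.3775, 0.2872, 0.3035]
tool_rot: [-0.391, -3.117, 0.0]
contact_force: [-0.3, 0.6, 1.3]
opening: 0.0001
grip_force: 0.0
```

Call:
drive_tool([
  [[-0.0294, -0.0252, 0], 0],
  [[-0.0294, -0.0252, 0], 0],
  [[-0.0294, -0.0252, 0], 0],
  [[-0.0294, -0.0252, 0], 0],
  [[-0.0294, -0.0252, 0], 0],
  [[-0.0294, -0.0252, 0], 0],
  [[-0.0294, -0.0252, 0], 0],
  [[-0.0294, -0.0252, 0], 0],
  [[-0.0294, -0.0252, 0], 0],
  [[-0.0294, -0.0252, 0], 0],
])

```text
t: 2.1
tool_pos: [0.6001, -0.0296, 0.3032]
tool_rot: [-0.392, -3.116, -0.0]
contact_force: [1.1, 0.5, 0.4]
opening: -0.0
grip_force: 0.0
```

Call:
drive_tool([
  [[0, 0, 0], -0.13],
  [[0, 0, 0], -0.13],
  [[0, 0, 0], -0.13],
  [[0, 0, 0], -0.1],
  [[0, 0, 0], 0],
  [[0, 0, 0], 0],
])

```text
t: 2.7
tool_pos: [0.5995, -0.0281, 0.3034]
tool_rot: [0.373, -3.119, -0.0]
contact_force: [-0.4, 0.6, 0.5]
opening: -0.0001
grip_force: 0.0
```

```bash
cat > st.py <<'E'
from h import *
o=ctrl.get_obs(); M=Ro.from_rotvec(o['tool_rot']).as_matrix()
print(o['t'],o['tool_pos'].round(4),'x',M[:,0].round(3),'y',M[:,1].round(3),'z',M[:,2].round(3),'F',np.round(o['contact_force'],1),o['opening'],ctrl.finger_overhang)
E
python3 - <<'E'
import st
from h import *
im=vision.get_image('wrist'); cv2.imwrite('pics/w1.png',im['image'])
E
```

```text
2.7 [ 0.5995 -0.0281  0.3034] x [-0.972 -0.236  0.001] y [-0.236  0.972  0.   ] z [-0.001  0.    -1.   ] F [-0.4  0.6  0.5] -9.517298447247009e-05 0.0726
```

View pics/w1.png

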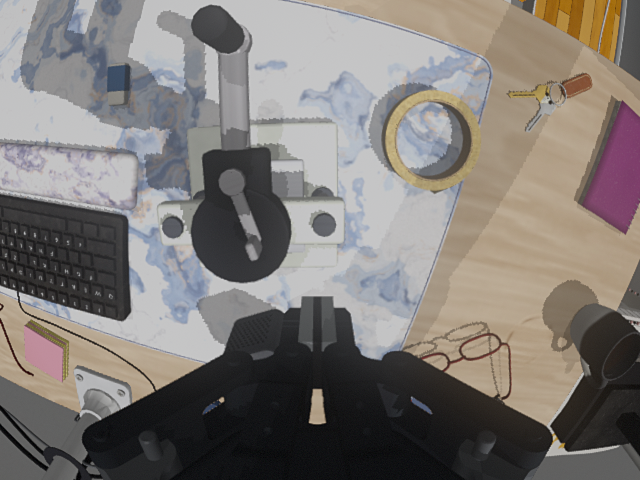

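The wrist view shows the shut fingers standing to the tab's left (tab at about (252,245)), aligned with the press. I'll descend next, then push towards -y.

Call:
drive_tool([
  [[0, 0, 0.03], 0],
  [[0, 0, 0.03], 0],
  [[0, 0, 0.015], 0],
  [[0, 0, 0.009], 0],
  [[0, 0, 0], 0],
  [[0, 0, 0], 0],
])

```text
t: 3.35
tool_pos: [0.6003, -0.0282, 0.2212]
tool_rot: [-0.376, 3.117, -0.001]
contact_force: [0.2, -0.8, 0.2]
opening: -0.0001
grip_force: 0.0
```

Call:
drive_tool([
  [[0, -0.005, 0], 0],
  [[0, -0.005, 0], 0],
  [[0, -0.005, 0], 0],
  [[0, -0.005, 0], 0],
  [[0, -0.004, 0], 0],
  [[0, -0.003, 0], 0],
  [[0, -0.003, 0], 0],
  [[0, 0, 0], 0],
])

```text
t: 4.15
tool_pos: [0.6072, -0.0563, 0.22]
tool_rot: [-0.377, 3.117, 0.005]
contact_force: [0.9, 5.1, 0.5]
opening: -0.0003
grip_force: 2.2
```

Call:
drive_tool([
  [[0, -0.004, 0], 0],
  [[0, -0.004, 0], 0],
  [[0, -0.004, 0], 0],
  [[0, -0.004, 0], 0],
  [[0, 0, 0], 0],
])

```text
t: 4.65
tool_pos: [0.6106, -0.0736, 0.2198]
tool_rot: [0.375, -3.119, 0.001]
contact_force: [0.9, -0.1, 0.3]
opening: -0.0002
grip_force: 0.0
```

Call:
drive_tool([
  [[0, -0.003, 0], 0],
  [[0, -0.003, 0], 0],
  [[0, -0.002, 0], 0],
  [[0, 0, 0], 0],
  [[0, 0, 0], 0],
])

```text
t: 5.15
tool_pos: [0.6119, -0.0787, 0.2194]
tool_rot: [0.377, -3.117, -0.008]
contact_force: [-2.9, 7.6, 0.9]
opening: 0.0
grip_force: 4.0
```

Call:
drive_tool([
  [[0, 0.01, 0], 0],
  [[0, 0.005, -0.01], 0],
  [[0, 0, -0.035], 0],
  [[0.03, -0.004, -0.035], 0],
  [[0.035, -0.004, 0], 0],
  [[0.035, -0.005, 0], 0],
  [[0.03, -0.004, 0], 0],
  [[0.01, 0, 0], 0],
  [[0, 0, 0], 0],
  [[0, 0, 0], 0],
], jaw=0.5)

```text
t: 6.15
tool_pos: [0.4776, -0.1159, 0.3006]
tool_rot: [-0.376, 3.118, -0.001]
contact_force: [0.1, -0.0, 0.0]
opening: 0.0429
grip_force: 0.0
```

Run:
```python
import st
from h import *
im=vision.get_image('wrist'); cv2.imwrite('pics/w2.png',im['image'])
im=vision.get_image('top'); cv2.imwrite('pics/t2.png',cv2.resize(im['image'][210:350,320:460],(560,560)))
```

```text
6.15 [ 0.4776 -0.1159  0.3006] x [-0.971 -0.238 -0.001] y [-0.238  0.971 -0.001] z [ 0.002 -0.    -1.   ] F [ 0.1 -0.   0. ] 0.042900485389106076 0.0726
```

View pics/w2.png

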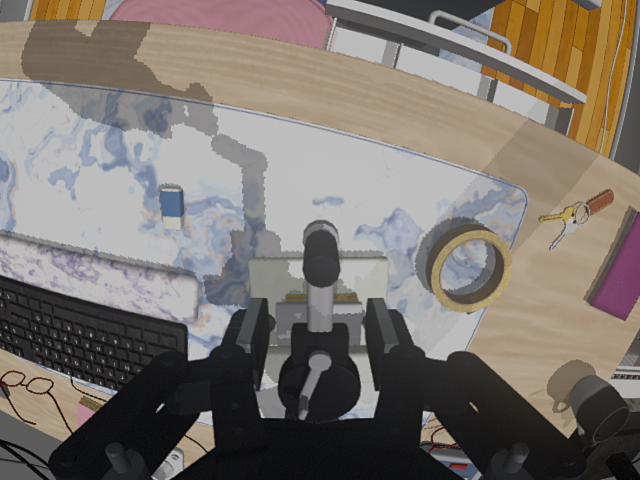

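The wrist view shows the lever tab now on the pressing side, and the knob centred between the fingers at about (322,262). I'll descend around it.

Call:
drive_tool([
  [[0, 0, 0.03], 0],
  [[0, 0, 0.03], 0],
  [[0, 0, 0.02], 0],
  [[0, 0, 0.01], 0],
  [[0, 0, 0], 0],
  [[0, 0, 0], 0],
])

```text
t: 6.85
tool_pos: [0.4778, -0.1159, 0.2108]
tool_rot: [-0.377, 3.118, -0.001]
contact_force: [0.5, 0.5, -0.1]
opening: 0.0427
grip_force: 0.0
```

Call:
drive_tool([
  [[0, 0, 0], 0],
  [[0, 0, 0], 0],
  [[0, 0, 0], 0],
], jaw=0.68)

```text
t: 7.15
tool_pos: [0.4774, -0.116, 0.2109]
tool_rot: [-0.376, 3.117, -0.001]
contact_force: [0.4, -0.9, -0.4]
opening: 0.0272
grip_force: 0.0
```

Call:
drive_tool([
  [[-0.0002, 0.0068, 0], 0.05],
  [[-0.0002, 0.0068, 0], 0.05],
  [[-0.0002, 0.0068, 0], 0.05],
  [[-0.0002, 0.0068, 0], 0.05],
  [[-0.0002, 0.0068, 0], 0.05],
  [[-0.0002, 0.0068, 0], 0.05],
  [[0, 0, 0], 0],
])

```text
t: 7.85
tool_pos: [0.4734, -0.0755, 0.2103]
tool_rot: [-0.093, -3.14, 0.003]
contact_force: [-1.9, -3.6, 0.9]
opening: 0.0277
grip_force: 1.7
```

Run:
```python
from h import *
im=vision.get_image('side'); cv2.imwrite('pics/s2.png',cv2.resize(im['image'][190:290,290:430],(798,570),interpolation=cv2.INTER_CUBIC))
```

```text
(no output)
```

View pics/s2.png

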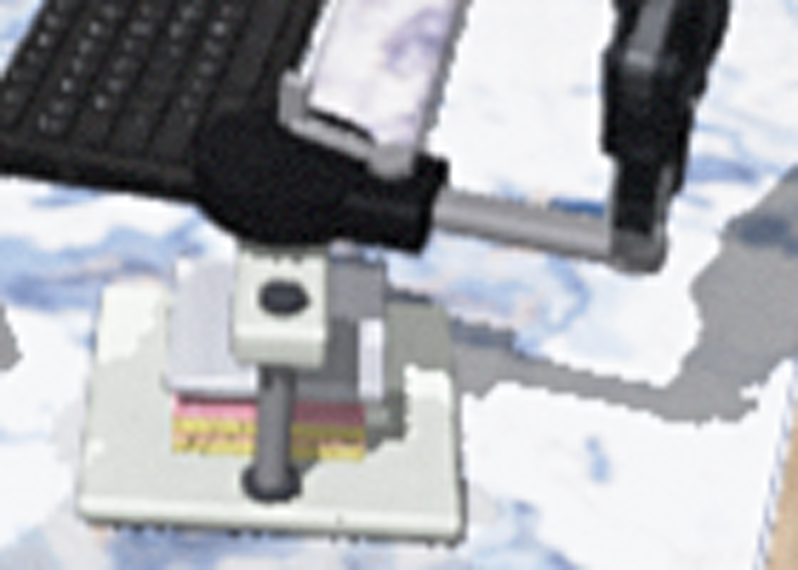

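The side view shows the plate a few mm above the block, and the fingers on the knob. I'll carry on in small steps.

Call:
drive_tool([
  [[-0.0002, 0.0068, 0], 0.05],
  [[-0.0002, 0.0068, 0], 0.05],
  [[-0.0002, 0.0068, 0], 0.05],
  [[0, 0, 0], 0],
  [[0, 0, 0], 0],
])

```text
t: 8.4
tool_pos: [0.4759, -0.0563, 0.2103]
tool_rot: [-0.328, -3.123, 0.005]
contact_force: [-5.1, -5.4, 3.5]
opening: 0.0274
grip_force: 3.2
```

Call:
drive_tool([
  [[-0.0002, 0.0068, 0], 0.05],
  [[-0.0002, 0.0068, 0], 0.05],
  [[-0.0002, 0.0068, 0], 0.05],
  [[0, 0, 0], 0],
  [[0, 0, 0], 0],
])

```text
t: 8.9
tool_pos: [0.4814, -0.0366, 0.2102]
tool_rot: [-0.56, -3.089, 0.004]
contact_force: [-5.8, -5.2, 3.6]
opening: 0.0275
grip_force: 3.2
```

```bash
cat > k.py <<'E'
import st
o=st.o; H=st.np.array([.609,-.082]); p=o['tool_pos'][:2]-H
print('r',st.np.hypot(*p),'th',st.np.arctan2(p[1],-p[0])+.251, 'toolyaw th', st.np.arctan2(st.M[1,0],-st.M[0,0])+.251,'Ftan',o['contact_force']@st.M[:,1],'Frad',o['contact_force']@st.M[:,0])
E
python3 k.py
```

```text
8.9 [ 0.4814 -0.0366  0.2102] x [-0.936  0.351  0.002] y [ 0.351  0.936 -0.003] z [-0.003 -0.002 -1.   ] F [-5.8 -5.2  3.6] 0.027465417048153407 0.0726
r 0.13542517609363175 th 0.5930029291230376 toolyaw th 0.6100005615257946 Ftan -6.902702418088441 Frad 3.5934503738870855
```

Call:
drive_tool([
  [[-0.0002, 0.0068, 0], 0.05],
  [[-0.0002, 0.0068, 0], 0.05],
  [[0, 0, 0], 0],
  [[0, 0, 0], 0],
  [[0, 0, 0], 0],
])

```text
t: 9.4
tool_pos: [0.4868, -0.0241, 0.21]
tool_rot: [-0.714, -3.056, 0.004]
contact_force: [-6.9, -3.9, 3.2]
opening: 0.0273
grip_force: 3.2
```

```bash
python3 k.py
```

```text
9.4 [ 0.4868 -0.0241  0.21  ] x [-0.896  0.443  0.002] y [ 0.443  0.896 -0.003] z [-0.003 -0.002 -1.   ] F [-6.9 -3.9  3.2] 0.02731609814733963 0.0726
r 0.13526252180297238 th 0.6936055578574072 toolyaw th 0.7101346524300196 Ftan -6.571998312301678 Frad 4.467329820156076
```

Call:
drive_tool([
  [[-0.0007, -0.0135, 0], -0.1],
  [[-0.0007, -0.0135, 0], -0.1],
  [[-0.0007, -0.0135, 0], -0.1],
  [[-0.0007, -0.0135, 0], -0.1],
  [[-0.0007, -0.0135, 0], -0.1],
  [[-0.0007, -0.0135, 0], -0.1],
  [[-0.0007, -0.0135, 0], -0.1],
  [[-0.0007, -0.0135, 0], -0.1],
  [[0, 0, 0], 0],
])

```text
t: 10.3
tool_pos: [0.4819, -0.1294, 0.2103]
tool_rot: [-0.53, 3.096, 0.0]
contact_force: [-1.0, -0.0, -0.1]
opening: 0.0275
grip_force: 0.0
```

```bash
python3 k.py
```

```text
10.3 [ 0.4819 -0.1294  0.2103] x [-0.943 -0.332 -0.001] y [-0.332  0.943 -0.   ] z [ 0.001  0.    -1.   ] F [-1.  -0.  -0.1] 0.027508706083106762 0.0726
r 0.13560819919596565 th -0.10601701489080334 toolyaw th -0.08793800459211354 Ftan 0.3234747148905149 Frad 0.9762008404582259
```

Call:
drive_tool([
  [[-0.0007, -0.0135, 0], -0.1],
  [[-0.0007, -0.0135, 0], -0.1],
  [[-0.0007, -0.0135, 0], -0.1],
  [[-0.0007, -0.0135, 0], -0.1],
  [[-0.0007, -0.0135, 0], -0.1],
  [[0, 0, 0], 0],
])

```text
t: 10.9
tool_pos: [0.5196, -0.1842, 0.2102]
tool_rot: [-1.278, 2.869, -0.001]
contact_force: [0.8, -1.1, 0.3]
opening: 0.0272
grip_force: 0.5
```

Call:
drive_tool([
  [[-0.0002, 0.0068, 0], 0.05],
  [[-0.0002, 0.0068, 0], 0.05],
  [[-0.0002, 0.0068, 0], 0.05],
  [[-0.0002, 0.0068, 0], 0.05],
  [[-0.0002, 0.0068, 0], 0.05],
  [[-0.0002, 0.0068, 0], 0.05],
  [[0, 0, 0], 0],
  [[0, 0, 0], 0],
])

```text
t: 11.7
tool_pos: [0.4931, -0.1527, 0.2102]
tool_rot: [-0.833, 3.028, -0.006]
contact_force: [2.7, -5.6, -2.9]
opening: 0.0273
grip_force: 3.0
```

```bash
python3 k.py
```

```text
11.7 [ 0.4931 -0.1527  0.2102] x [-0.859 -0.511 -0.   ] y [-0.511  0.859 -0.004] z [ 0.002 -0.003 -1.   ] F [ 2.7 -5.6 -2.9] 0.027256307916530415 0.0726
r 0.13575702157987654 th -0.2967657933358182 toolyaw th -0.28579990358732743 Ftan -6.179465824771423 Frad 0.4926177872589886
```

Call:
drive_tool([
  [[-0.0002, 0.0068, 0], 0.05],
  [[-0.0002, 0.0068, 0], 0.05],
  [[-0.0002, 0.0068, 0], 0.05],
  [[0, 0, 0], 0],
  [[0, 0, 0], 0],
])

```text
t: 12.2
tool_pos: [0.4839, -0.1345, 0.2102]
tool_rot: [-0.604, 3.082, -0.006]
contact_force: [0.9, -5.6, -1.4]
opening: 0.0272
grip_force: 3.1
```

Call:
drive_tool([
  [[-0.0002, 0.0068, 0], 0.05],
  [[-0.0002, 0.0068, 0], 0.05],
  [[0, 0, 0], 0],
  [[0, 0, 0], 0],
])

```text
t: 12.6
tool_pos: [0.4793, -0.1218, 0.2102]
tool_rot: [-0.449, 3.109, -0.006]
contact_force: [0.6, -5.9, -0.9]
opening: 0.0274
grip_force: 3.1
```

```bash
python3 k.py
```

```text
12.6 [ 0.4793 -0.1218  0.2102] x [-0.959 -0.283  0.   ] y [-0.283  0.959 -0.004] z [ 0.001 -0.004 -1.   ] F [ 0.6 -5.9 -0.9] 0.027379448942974016 0.0726
r 0.13566552433663376 th -0.04642589182678236 toolyaw th -0.035832267845657684 Ftan -5.8461909182221135 Frad 1.0979540874583251
```

Still only the no-load drag. I'll keep going in small steps.

Call:
drive_tool([
  [[-0.0002, 0.0068, 0], 0.05],
  [[-0.0002, 0.0068, 0], 0.05],
  [[-0.0002, 0.0068, 0], 0.05],
  [[0, 0, 0], 0],
  [[0, 0, 0], 0],
])

```text
t: 13.1
tool_pos: [0.4748, -0.102, 0.2102]
tool_rot: [-0.215, 3.134, -0.006]
contact_force: [-0.8, -6.4, -0.8]
opening: 0.0276
grip_force: 3.4
```

Call:
drive_tool([
  [[-0.0002, 0.0068, 0], 0.05],
  [[-0.0002, 0.0068, 0], 0.05],
  [[0, 0, 0], 0],
  [[0, 0, 0], 0],
])

```text
t: 13.5
tool_pos: [0.4735, -0.0887, 0.2102]
tool_rot: [0.058, -3.141, 0.007]
contact_force: [-0.8, -7.9, -0.2]
opening: 0.0275
grip_force: 4.1
```

```bash
python3 k.py
```

```text
13.5 [ 0.4735 -0.0887  0.2102] x [-0.999 -0.037  0.   ] y [-0.037  0.999 -0.005] z [-0.    -0.005 -1.   ] F [-0.8 -7.9 -0.2] 0.02752032820746833 0.0726
r 0.13563282735615667 th 0.20162875861800428 toolyaw th 0.21412154624713928 Ftan -7.844473281669684 Frad 1.1256118359871221
```

Call:
drive_tool([
  [[-0.0002, 0.0068, 0], 0.05],
  [[0, 0, 0], 0],
  [[0, 0, 0], 0],
  [[0, 0, 0], 0],
])

```text
t: 13.9
tool_pos: [0.4734, -0.0821, 0.2102]
tool_rot: [-0.021, -3.141, 0.008]
contact_force: [-1.8, -9.4, 0.4]
opening: 0.0273
grip_force: 4.4
```

```bash
python3 k.py
```

```text
13.9 [ 0.4734 -0.0821  0.2102] x [-1.     0.013  0.   ] y [ 0.013  1.    -0.005] z [-0.001 -0.005 -1.   ] F [-1.8 -9.4  0.4] 0.027320814715172777 0.0726
r 0.1355981361046767 th 0.2499357857806109 toolyaw th 0.2643912008520382 Ftan -9.448952680600526 Frad 1.7015596135705964
```

Call:
drive_tool([
  [[-0.0001, 0.0041, 0], 0.03],
  [[0, 0, 0], 0],
  [[0, 0, 0], 0],
  [[0, 0, 0], 0],
])

```text
t: 14.3
tool_pos: [0.4735, -0.0782, 0.2102]
tool_rot: [-0.068, -3.14, 0.009]
contact_force: [-2.0, -9.7, 0.9]
opening: 0.0273
grip_force: 4.7
```

```bash
python3 k.py
```

```text
14.3 [ 0.4735 -0.0782  0.2102] x [-0.999  0.043  0.001] y [ 0.043  0.999 -0.005] z [-0.001 -0.005 -1.   ] F [-2.  -9.7  0.9] 0.0273124565704404 0.0726
r 0.13558195859124414 th 0.2789638557560399 toolyaw th 0.29447850264590164 Ftan -9.753781058442046 Frad 1.552283581515193
```

About 56 N. I'll centre on the knob, open and lift clear.

Call:
drive_tool([
  [[0, -0.0015, 0], 0],
  [[0, -0.0015, 0], 0],
  [[0, 0, 0], 0],
  [[0, 0, 0], 0],
], jaw=0.5)

```text
t: 14.7
tool_pos: [0.4738, -0.0803, 0.2098]
tool_rot: [0.068, 3.14, -0.004]
contact_force: [2.4, -5.9, -2.3]
opening: 0.0427
grip_force: 2.8
```

Call:
drive_tool([
  [[0, 0, -0.02], 0],
  [[0, 0, -0.03], 0],
  [[0, 0, -0.04], 0],
  [[0, 0, -0.03], 0],
  [[0, 0, 0], 0],
  [[0, 0, 0], 0],
])

```text
t: 15.3
tool_pos: [0.4739, -0.0793, 0.3305]
tool_rot: [0.065, 3.139, -0.0]
contact_force: [-0.6, -0.5, -0.5]
opening: 0.0427
grip_force: 0.0
```

Run:
```python
import k
from h import *
a=vision.get_image('wrist')['image'][180:480,120:520]; b=vision.get_image('side')['image'][190:290,290:430]
cv2.imwrite('pics/f.png',np.hstack([a,cv2.resize(b,(400,300))]))
```

```text
15.3 [ 0.4739 -0.0793  0.3305] x [-0.999  0.042 -0.002] y [ 0.042  0.999 -0.   ] z [ 0.002 -0.    -1.   ] F [-0.6 -0.5 -0.5] 0.042691975304544764 0.0726
r 0.13514853373182306 th 0.2708723336616628 toolyaw th 0.2925632317061285 Ftan -0.4760696508537299 Frad 0.5647558191304229
```

View pics/f.png

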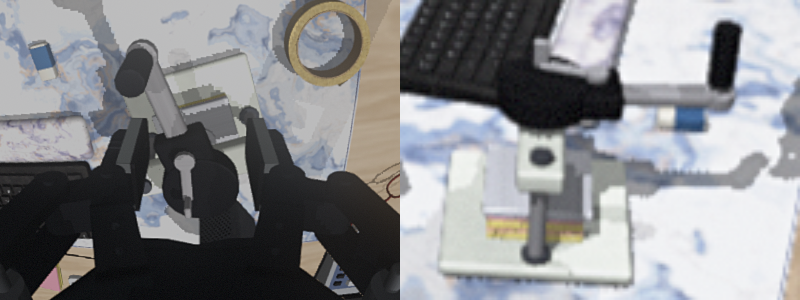

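The wrist view shows the lever on the pressing side. The knob, though, is at about (251,268) full-frame, outside the jaws on the -y side: the handle has swung back in the slipping direction. The plate appears to rest on the block. I'll locate the knob, then check the tightness.

Run:
```python
from h import *
im=vision.get_image('wrist'); f=240/np.tan(np.radians(im['vertical_fov'])/2)
def fz(u,v,z):
    q=np.array([u-im['cx'],v-im['cy']]); r=np.hypot(*q); a=r/f
    d=np.array(im['R']).T@np.r_[q/r*np.sin(a),np.cos(a)]; c=-np.array(im['R']).T@np.array(im['t'])
    return c+d*(z-c[2])/d[2]
for n,u,v,z in (('knob',251,268,.18),('base',268,228,.13),('piv',303,340,.14),('tab',307,392,.158)):
    print(n,fz(u,v,z).round(3))
t=vision.get_image('top'); s=vision.get_image('side')
cv2.imwrite('pics/g.png',np.hstack([cv2.resize(t['image'][210:350,320:460],(400,400)),cv2.resize(s['image'][220:280,310:400],(400,400),interpolation=cv2.INTER_CUBIC)]))
```

```text
knob [ 0.481 -0.121  0.18 ]
base [ 0.47  -0.115  0.13 ]
piv [ 0.565 -0.094  0.14 ]
tab [ 0.608 -0.092  0.158]
```

View pics/g.png

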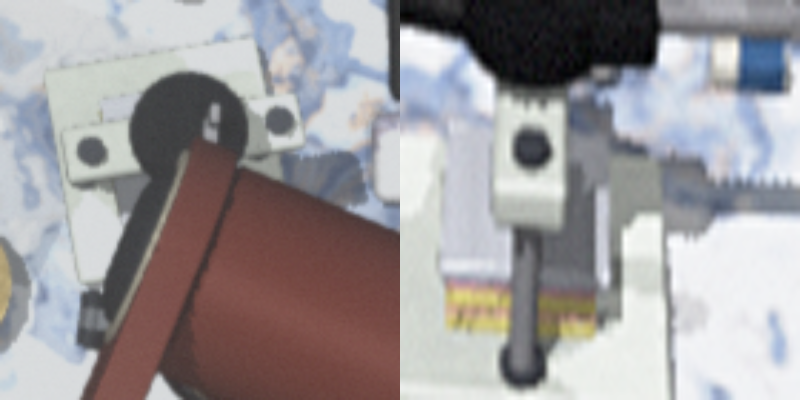

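Call:
drive_tool([
  [[-0.0025, -0.0145, 0], -0.11],
  [[-0.0007, -0.0145, 0], -0.11],
  [[-0.0007, -0.0135, 0], -0.1],
  [[0, 0, 0], 0],
  [[0, 0, 0], 0],
])

```text
t: 16.05
tool_pos: [0.4806, -0.1218, 0.329]
tool_rot: [0.434, -3.11, -0.002]
contact_force: [0.0, -0.1, -0.3]
opening: 0.0428
grip_force: 0.0
```

Run:
```python
import k
from h import *
a=vision.get_image('wrist')['image'][180:480,120:520]
cv2.imwrite('pics/w5.png',a)
```

```text
16.05 [ 0.4806 -0.1218  0.329 ] x [-0.962 -0.274  0.001] y [-0.274  0.962  0.001] z [-0.002  0.001 -1.   ] F [ 0.  -0.1 -0.3] 0.04280833388547978 0.0726
r 0.13446026952486095 th -0.04937677221743042 toolyaw th -0.026348741791059838 Ftan -0.0890037851900639 Frad -0.012594890657452631
```

View pics/w5.png

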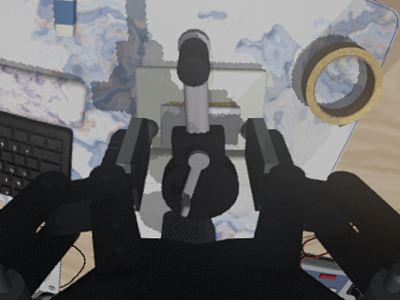

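The wrist view shows the knob at about (195,70) in the crop, back on the jaws' mid-line. I'll descend and test.

Call:
drive_tool([
  [[0, 0, 0.035], 0],
  [[0, 0, 0.035], 0],
  [[0, 0, 0.03], 0],
  [[0, 0, 0.018], 0],
  [[0, 0, 0], 0],
  [[0, 0, 0], 0],
])

```text
t: 16.7
tool_pos: [0.4809, -0.1215, 0.2122]
tool_rot: [0.439, -3.111, -0.0]
contact_force: [0.0, 0.2, 1.0]
opening: 0.0427
grip_force: 0.0
```

Call:
drive_tool([
  [[0, 0, 0], 0],
  [[0, 0, 0], 0],
  [[-0.0002, 0.0068, 0], 0.05],
  [[-0.0002, 0.0068, 0], 0.05],
  [[0, 0, 0], 0],
  [[0, 0, 0], 0],
], jaw=0.68)

```text
t: 17.3
tool_pos: [0.4781, -0.1089, 0.2127]
tool_rot: [-0.284, 3.127, -0.001]
contact_force: [-0.8, 0.1, 0.5]
opening: 0.027
grip_force: 0.0
```

```bash
python3 k.py
```

```text
17.3 [ 0.4781 -0.1089  0.2127] x [-0.984 -0.18  -0.001] y [-0.18   0.984 -0.001] z [ 0.001 -0.001 -1.   ] F [-0.8  0.1  0.5] 0.026991618086222042 0.0726
r 0.13358911903951534 th 0.04855115067735699 toolyaw th 0.06959589793815421 Ftan 0.23253603950562426 Frad 0.7329168277543081
```

Call:
drive_tool([
  [[-0.0002, 0.0068, 0], 0.05],
  [[-0.0002, 0.0068, 0], 0.05],
  [[0, 0, 0], 0],
  [[0, 0, 0], 0],
])

```text
t: 17.7
tool_pos: [0.4763, -0.0959, 0.2124]
tool_rot: [-0.128, 3.138, -0.002]
contact_force: [-1.8, -2.8, 0.9]
opening: 0.0272
grip_force: 1.1
```

Call:
drive_tool([
  [[-0.0002, 0.0068, 0], 0.05],
  [[0, 0, 0], 0],
  [[0, 0, 0], 0],
])

```text
t: 18.0
tool_pos: [0.4758, -0.0895, 0.2124]
tool_rot: [-0.05, 3.141, -0.004]
contact_force: [-1.8, -5.0, 2.0]
opening: 0.027
grip_force: 2.5
```

Call:
drive_tool([
  [[0, 0.004, 0], 0.03],
  [[0, 0, 0], 0],
  [[0, 0, 0], 0],
])

```text
t: 18.3
tool_pos: [0.4757, -0.0859, 0.2124]
tool_rot: [-0.003, 3.142, -0.005]
contact_force: [-2.4, -5.9, 1.8]
opening: 0.0276
grip_force: 3.2
```

```bash
python3 k.py
```

```text
18.3 [ 0.4757 -0.0859  0.2124] x [-1.    -0.002 -0.   ] y [-0.002  1.    -0.003] z [ 0.    -0.003 -1.   ] F [-2.4 -5.9  1.8] 0.027622057179444572 0.0726
r 0.1333476024422324 th 0.2217975073583788 toolyaw th 0.24924573416443424 Ftan -5.879444539442858 Frad 2.442418220152263
```

Call:
drive_tool([
  [[0, 0.004, 0], 0.03],
  [[0, 0, 0], 0],
  [[0, 0, 0], 0],
])

```text
t: 18.6
tool_pos: [0.4757, -0.0822, 0.2124]
tool_rot: [-0.045, -3.141, 0.006]
contact_force: [-2.1, -7.8, 0.9]
opening: 0.0276
grip_force: 4.0
```

Call:
drive_tool([
  [[0, 0.004, 0], 0.03],
  [[0, 0, 0], 0],
  [[0, 0, 0], 0],
])

```text
t: 18.9
tool_pos: [0.4757, -0.0786, 0.2124]
tool_rot: [-0.092, -3.14, 0.008]
contact_force: [-2.8, -10.0, 1.1]
opening: 0.0276
grip_force: 4.8
```

```bash
python3 k.py
```

```text
18.9 [ 0.4757 -0.0786  0.2124] x [-0.998  0.058 -0.   ] y [ 0.058  0.998 -0.005] z [-0.    -0.005 -1.   ] F [ -2.8 -10.    1.1] 0.02756497322037825 0.0726
r 0.13330629104617192 th 0.27684623738058667 toolyaw th 0.3093677136263993 Ftan -10.183513500277545 Frad 2.197079394715662
```

Call:
drive_tool([
  [[0, 0.004, 0], 0.03],
  [[0, 0, 0], 0],
  [[0, 0, 0], 0],
  [[0, 0, 0], 0],
])

```text
t: 19.3
tool_pos: [0.4759, -0.0747, 0.2124]
tool_rot: [-0.139, -3.138, 0.008]
contact_force: [-3.1, -9.3, 1.7]
opening: 0.0273
grip_force: 4.9
```

```bash
python3 k.py
```

```text
19.3 [ 0.4759 -0.0747  0.2124] x [-0.996  0.088  0.   ] y [ 0.088  0.996 -0.005] z [-0.001 -0.005 -1.   ] F [-3.1 -9.3  1.7] 0.027337481834366874 0.0726
r 0.13329932433043307 th 0.30604977030322195 toolyaw th 0.3395308204674744 Ftan -9.595128317853327 Frad 2.2694494185120093
```

Standing pull about 9.6 N on the same tooth, so the load held at roughly 55 N. I'll back off slowly and withdraw.

Call:
drive_tool([
  [[0, -0.002, 0], -0.015],
  [[0, -0.002, 0], -0.015],
  [[0, -0.002, 0], -0.015],
  [[0, -0.002, 0], -0.015],
  [[0, -0.002, 0], -0.015],
  [[0, -0.002, 0], -0.015],
  [[0, 0, 0], 0],
  [[0, 0, 0], 0],
])

```text
t: 20.1
tool_pos: [0.4756, -0.0859, 0.2124]
tool_rot: [-0.002, 3.141, -0.004]
contact_force: [-0.2, -6.3, 1.0]
opening: 0.0276
grip_force: 3.0
```

Call:
drive_tool([
  [[0, 0, 0], 0],
  [[0, 0, 0], 0],
  [[0, 0, 0], 0],
  [[0, 0, 0], 0],
], jaw=0.4)

```text
t: 20.5
tool_pos: [0.4753, -0.0843, 0.2117]
tool_rot: [0.001, -3.142, -0.001]
contact_force: [-0.2, -1.6, -1.6]
opening: 0.051
grip_force: 0.8
```

Call:
drive_tool([
  [[0, 0, -0.02], 0],
  [[0, 0, -0.03], 0],
  [[0, 0, -0.04], 0],
  [[0, 0, -0.04], 0],
  [[0, 0, 0], 0],
  [[0, 0, 0], 0],
])

```text
t: 21.1
tool_pos: [0.4757, -0.0842, 0.3432]
tool_rot: [-0.001, 3.139, -0.0]
contact_force: [-0.4, -0.2, -1.3]
opening: 0.0517
grip_force: 0.0
```

Run:
```python
import k
from h import *
a=vision.get_image('wrist')['image'][180:480,120:520]; b=vision.get_image('side')['image'][190:290,290:430]
cv2.imwrite('pics/f2.png',np.hstack([a,cv2.resize(b,(400,300))]))
```

```text
21.1 [ 0.4757 -0.0842  0.3432] x [-1.    -0.001 -0.002] y [-0.001  1.    -0.   ] z [ 0.002 -0.    -1.   ] F [-0.4 -0.2 -1.3] 0.05168434606929228 0.0726
r 0.13335332392926322 th 0.23465612053070456 toolyaw th 0.25013207871020327 Ftan -0.17624028197258107 Frad 0.43432713727448036
```

View pics/f2.png

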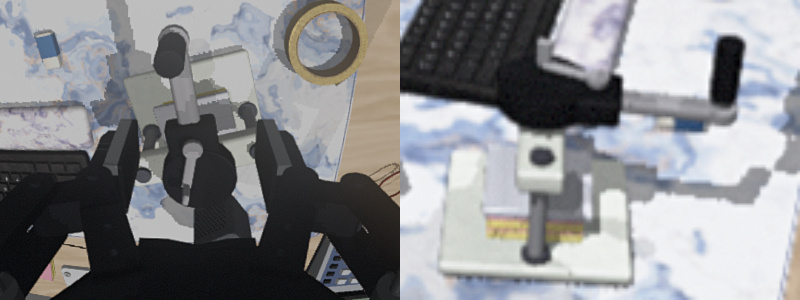

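The final view shows the plate on the block, the tab still on the pressing side (about (187,195) in the crop) and the gripper clear, so I'll hand in.

```bash
python3 -c "
from station import ctrl
print(ctrl.finish_job())"
```

```text
the job is handed in; nothing more can be done
None
```

The job is handed in: I flipped the pawl lever to the pressing side and wound the plate down onto the block. The pull at the knob puts the load at about 55 N, an estimate because the load isn't measured directly. I then lifted the gripper clear, about 21 s in; the hand-in gave no verdict.

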